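# Feed the bottom sample tray and start the reading

### The job

Without lifting it, slide the bottom sample tray out from under the stack until it sits against the two orange end stops of the reading bay, so that the other trays drop straight down inside the magazine. Then slide the control box's dust cover fully aside, press the green start button all the way down, and slide the cover fully shut again. Leave the other things on the bench alone.

Things in the scene. Friction and masses are not known exactly. Their poses are not given: they have to be found in the camera images.
- feeder: fixed grey tray feeder; origin on the bench under the gate's inner face, mid-width; z up; trays leave towards its -x. Deck 10 mm above the bench. Magazine: x 0 to 185 mm, corner posts 84 mm above the bench. Side guides 96 mm apart, 12 mm above the deck, run all along. Gate at x -6 to 0: two lips, 68 mm gap between, starting 23 mm above the deck: only the bottom tray passes under
- bay_stop (a point): point on the deck midway between the two orange end stops' faces (feeder x -198 mm, 14 mm high above the deck, open gap y -26 to 26 mm between them). A tray against them has its origin at feeder x -108 mm, wholly clear of the magazine, over the dark window of the reading bay
- tray_a: BOTTOM tray. White sample tray with coloured wells, 180 (x) x 90 x 18 mm, 0.09 to 0.18 kg, origin at the centre of its flat underside. At the start its front end (-x) sticks out 62 to 70 mm from the gate's inner face. Its blue lip is 8 mm thick (x -90 to -82 mm); dragging the tray needs about 3 to 15 N while the stack lies on it
- tray_a_pocket (a point): centre of the floor of the bottom tray's dark blue finger pocket, just behind its blue lip; tray x -60 mm, 7 mm above the underside. The pocket is open upwards, 44 (x -82 to -38) x 64 (y) x 11 mm deep; hook the lip from inside and drag towards the feeder's -x
- tray_b: White sample tray with coloured wells, 180 (x) x 90 x 18 mm, 0.09 to 0.18 kg, origin at the centre of its flat underside. Second from the bottom; must drop to the deck (origin 10 mm above the bench)
- tray_c: White sample tray with coloured wells, 180 (x) x 90 x 18 mm, 0.09 to 0.18 kg, origin at the centre of its flat underside. Third from the bottom; must end one tray higher than tray_b
- tray_d: White sample tray with coloured wells, 180 (x) x 90 x 18 mm, 0.09 to 0.18 kg, origin at the centre of its flat underside. Top of the stack; must end one tray higher than tray_c
- keybox: fixed white control box, 184 (x) x 104 (y) x 53 mm high, origin under its centre, left or right of the feeder. Its -x half is an open well (x -84 to 0, y -44 to 44 mm) holding the green start button at x -43 mm, y 0; the +x half has a flat top with a blue screen. A grey cover plate slides along x over its top
- cover (a joint): sliding dust cover of the control box, in m: 0 = shut (over the button), 0.08 = fully open (moved towards the box's +x). Plate 84 (x) x 100 (y) x 4 mm, its top 58 mm above the bench; it stays where it is left and needs about 2 N to slide. A blue upright rib across its middle (8 mm thick along x, 70 mm along y, 24 mm tall) can be pushed from either side or pinched
- cover_rib (a point): centre of the top edge of the cover's blue rib, 82 mm above the bench; shut it is at x -42 mm of the control box, and it moves with the cover
- start_button (a joint): green round push button 36 mm across under the cover, in m: 0 = up, 0.006 = fully pressed, about 5 N; springs back
- start_button_top (a point): centre of the top of the green button when up: 48 mm above the bench, 6 mm below the cover's underside
- bottle_white: white jar with white cap, 60 mm across, 100 mm high, origin under its centre; leave alone
- bottle_green: small white jar with green cap, 48 mm across, 70 mm high, origin under its centre; leave alone
- bottle_amber: amber bottle, 66 mm across, 130 mm high, origin under its centre; leave alone
- beaker: glass beaker, 76 mm across, 95 mm high, origin under its centre; leave alone
- dish: white dish, 90 mm across, 16 mm high, origin under its centre; leave alone

How it is judged:
On the way, in this order (a step that is already met when the one before it is completed fails the run):
1. the bottom tray lies against the end stops (within 6 mm) and the other three have dropped inside the magazine (x of tray_a in the frame of feeder between -0.114 and -0.102 m and z of each of tray_a, tray_b in the frame of feeder below 0.014 m and z of tray_c in the frame of feeder below 0.032 m and z of tray_d in the frame of feeder below 0.05 m and x of each of tray_b, tray_c, tray_d in the frame of feeder above 0.085 m), for 0.2 s.
2. then the dust cover is slid aside by at least 60 of its 80 mm (value of joint cover above 0.06 m), for 0.1 s.
3. then the start button is pressed at least 4 of its 6 mm (value of joint start_button above 0.004 m), for 0.05 s.
At the end, for the whole second after the job is handed in: The bottom tray lies flat in the bay within 6 mm of the end stops, the other three have dropped by one tray and stand stacked in the magazine, all at rest; the dust cover is shut to within 6 mm and the button is up (all of step 1 and linear speed of each of tray_a, tray_b, tray_c, tray_d below 0.02 m/s and value of joint cover below 0.006 m and value of joint start_button below 0.002 m); the robot touches nothing.
It fails at once if the bottom tray is lifted more than 15 mm off the deck (z of tray_a in the frame of feeder above 0.025 m).
It fails at once if another tray leaves the magazine, through the gate or upwards (x of any of tray_b, tray_c, tray_d in the frame of feeder below 0.07 m or z of tray_d in the frame of feeder above 0.084 m).
It fails at once if a bottle, the beaker or the dish is moved more than 30 mm (distance of any of bottle_white, bottle_green, bottle_amber, beaker, dish from where it was at the start of the episode above 0.03 m).
It also fails if it takes over 56 s, if anything falls off the work surface, if the arm or the gripper's body presses on something with over 40 N, if the wrist force passes 120 N, or if a joint passes its speed limit or range.

### The arm

A 6-joint arm with a two-finger parallel gripper is mounted at the origin on the work surface. World frame = base frame: x ahead of the robot, y to its left, z up, the work surface at z = 0. Lengths are in m, angles in rad, forces in N, time in s.
With the tool pointing down it reaches from about 0.25 to 0.775 m from the base axis. Payload 4 kg.
Tool frame: the origin (TCP) lies at the centre of the arm's flange, where the gripper is bolted on; the fingertips stand 199 mm ahead of it and the grasp point (between the pads) lies 180 mm ahead of it; z points along the fingers, y is the line along which they close (so a half turn about z gives the same grasp; the last joint's range is limited). The gripper opens to 94 mm and grips with 3 to 60 N. Pads are 16 mm wide; open, the fingers measure 119 mm over their backs; the gripper's body (75 mm by 177 mm) begins 78 mm behind the grasp point.
Start: joints at [-1.313, 0.087, 1.371, -0, 1.684, -0.103], TCP at [0.194, -0.515, 0.405] pointing down, gripper open.
Joint ranges: [-3.1, 3.1], [-0.76, 2.03], [0.27, 2.55], [-1.08, 4.22], [0.17, 2.65], [-2.57, 2.57]. Speed limits (rad/s): [2.79, 2.79, 3.14, 3.14, 3.14, 3.14].

### API

Orientations are given as [roll, pitch, yaw] about the fixed x, y, z axes, in that order (R = Rz(yaw) Ry(pitch) Rx(roll)).
In Python, from bench import robot, eyes, models gives the robot as it stands.
- The arm moves only by the tool step_arm, never from a script. Its argument "commands" is a list that holds one entry, the list of rows, each a list of 7 numbers: the shift along the tool's x, y, z in mm, then the turn, a rotation vector about the tool's x, y, z in rad, then the finger opening in mm, from 0 to 94. In form: [[[tx, ty, tz, wx, wy, wz, gripper], ...]]. A call has 1 to 20 rows; each row shifts and turns the commanded pose from where the row before left it, along the tool's axes as they then stand; what a row does not reach is not made up. A row lasts 1/8 s, in which the tool goes at most 62.5 mm and 10.7 degrees, less where a joint would pass 70% of its speed; a pose out of reach is approached as far as the arm can. A call is refused whole if a number of a shift passes 62.5 or a number of a turn 0.188, either way. A call with a gripper value outside its range is refused whole. The fingers move at their own pace and stop on an object; the grip force is fixed at half the most. Time passes only in rows, so rows that do not move let the fingers close. It gives the time, the measured TCP pose, the force, the opening and the grip force at its end, in the units of the state.
- robot.get_obs(): the state, without advancing time (a new reading comes with each control period).
- eyes.snapshot(name): name is "side" or "top" or "wrist"; returns a dict with "color" (480x640x3 uint8, red, green, blue), "camera_matrix" (3x3 intrinsics, pixels), "eye" and "rotation" of the camera in the world; the wrist camera has in their place "tool_from_camera" (4x4, takes a point from camera to tool coordinates, whose origin is the TCP and whose axes are the flange's). Camera axes: x right, y up, looking along -z (the intrinsics and any distortion apply to the point x, -y, -z); pixel columns grow to the right and rows downward; lengths in m; the calibration is good to about 2 mm. A picture is of the moment at which its call begins: read the wrist's pose just before it. There is no depth.
- robot.close_job(): hands the job in; it is judged then, once.
Trained networks look in a picture, given as the dict that the camera call returned (one of the last four; its "shot" number tells which), for a name from the list of things; names that differ only in an ending like _2 or _b are one class to them, and where a whole thing is asked for, a point or a joint stands for the part that bears it (a point fixed in the world has none). Each returns a list of dicts, best first, with "confidence" (0 to 1); they miss things now and then, are a little off and sometimes report something else, mostly with a low value. They report only what shows in the picture. A call takes as long as a camera call.
- models.masks_of(picture, query): "mask" (480x640 bool, what is visible of it) and "xy" ([column, row] in pixels, amid what is visible of it).
- models.tip_of(picture, query): "xy" ([column, row] in pixels: a listed point, or the origin of a listed thing).
The state is a dict: "time": time; "joint_positions": joint angles; "qvel": joint speeds; "joint_torque": joint torques, N m; "tool_pos": TCP position; "ee_rot": TCP orientation; "wrist_force": force on the tool from outside, world axes, zero at the start; "wrist_torque": the same for the moment, N m; "width": finger opening in m; "finger_force": force on a finger pad.
Only numpy, scipy, OpenCV 4.12 (cv2) and the standard library are available. Lean on these libraries where they do the work, as an engineer would, in place of code of your own. Each camera call takes 0.05 s, during which the arm holds its last target. There are 200 camera calls.

## Working session

There is one attempt and no reset: what is moved stays moved. The work goes in short steps, Python scripts to look and compute and a tool call to move; the robot and the scene stay as the last step left them, time stands still between calls to the robot, and variables do not carry over. Pictures are saved under pics/ and viewed, at most 10 in all, crops included, and the job is handed in when it is done.

Besides the shell and the picture viewer there is one more tool, called after "Request:" as name(argument=value, ...), one argument or row to a line, values as JSON. step_arm: Moves the arm, as the interface text tells. Its arguments: {"type":"object","properties":{"commands":{"type":"array"}},"required":["commands"]}

```bash
ls; mkdir -p pics; cat > h.py <<'E'
import numpy as np, cv2
from bench import robot, eyes, models
from scipy.spatial.transform import Rotation as R
def snap(n):
    o=robot.get_obs(); p=eyes.snapshot(n)
    if n=="wrist":
        T=np.eye(4); T[:3,:3]=R.from_euler('xyz',o['ee_rot']).as_matrix(); T[:3,3]=o['tool_pos']
        C=T@np.array(p['tool_from_camera']); p['E'],p['Rm']=C[:3,3],C[:3,:3]
    else: p['E'],p['Rm']=np.array(p['eye']),np.array(p['rotation'])
    return p
def hit(p,xy,z):
    K=np.array(p['camera_matrix']); d=np.linalg.inv(K)@[xy[0],xy[1],1]
    d=p['Rm']@[d[0],-d[1],-d[2]]
    return p['E']+d*(z-p['E'][2])/d[2]
def save(p,f): cv2.imwrite('pics/'+f,p['color'][:,:,::-1])
E
python3 - <<'E'
from h import *
o=robot.get_obs(); print(o)
for n in("top","side"):
    p=snap(n); save(p,n+"0.png"); print(n,p.keys(),p['E'])
    for q,z in (("bay_stop",.01),("tray_a_pocket",.017),("feeder",0),("keybox",0),("cover_rib",.082),("start_button_top",.048),("bottle_white",0),("bottle_green",0),("bottle_amber",0),("beaker",0),("dish",0)):
        for r in models.tip_of(p,q)[:2]: print(q,round(r['confidence'],2),np.round(r['xy']),np.round(hit(p,r['xy'],z),3))
E
```

```text
pics
{'time': 0.0, 'joint_positions': array([-1.31310175e+00,  8.79616464e-02,  1.37226307e+00,  5.37138221e-06,
        1.68361594e+00, -1.03111204e-01]), 'qvel': array([-1.65864846e-03, -1.47425808e-03,  3.13505457e-06, -4.06913081e-04,
       -4.73715617e-04,  4.11403679e-05]), 'joint_torque': array([ 2.07865305e-03, -3.40182924e+01, -3.02424538e+01,  7.19081168e-02,
        3.29181016e-02, -1.82506283e-04]), 'tool_pos': array([ 0.19412647, -0.51447764,  0.40349559]), 'ee_rot': array([-3.13935714e+00, -2.36693586e-04,  3.60806117e-01]), 'wrist_force': array([0.45151697, 0.06180402, 1.50337681]), 'wrist_torque': array([ 0.01998549, -0.01128647,  0.00341846]), 'finger_force': 0.0, 'width': 0.09394257006567142}
top dict_keys(['color', 'camera_matrix', 'eye', 'rotation', 'shot', 'E', 'Rm']) [0.35396264 0.01323535 1.11980538]Traceback (most recent call last):
  File "<stdin>", line 6, in <module>
  File "h.py", line 14, in hit
    return p['E']+d*(z-p['E'][2])/d[2]
                                  ~^^^
IndexError: invalid index to scalar variable.
```

```bash
python3 - <<'E'
from h import *
p=eyes.snapshot("top"); print(p['rotation'],p['camera_matrix']); p=eyes.snapshot("side"); print(p['eye'],p['rotation'])
p=eyes.snapshot("wrist"); print(p.keys(),p['tool_from_camera'])
E
```

```text
[ 0.16415708  0.00404518 -1.57690411] [[440.215108     0.         319.34466206]
 [  0.         440.215108   240.25606734]
 [  0.           0.           1.        ]]
[ 0.37954652 -0.9771876   0.95268272] [ 0.85454147  0.01663815 -0.17735278]
dict_keys(['color', 'camera_matrix', 'tool_from_camera', 'shot']) [[ 1.60977069e-04  9.71231847e-01  2.38135828e-01  6.91877796e-02]
 [ 9.99999813e-01 -1.57219305e-05 -6.11866769e-04  1.06322196e-03]
 [-5.90520538e-04  2.38135882e-01 -9.71231668e-01  1.99243504e-02]
 [ 0.00000000e+00  0.00000000e+00  0.00000000e+00  1.00000000e+00]]
```

View pics/top0.png

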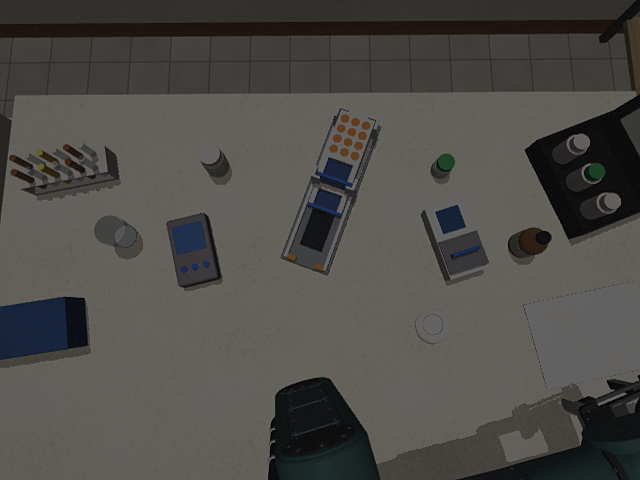

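The top view shows the feeder mid-picture with its stops at about (308,263), and the blue lip and pocket at (325,203). The control box is on the right, its rib at (465,252) and its screen at (452,218). The amber bottle (530,243), green jar (444,165) and dish (431,326) are nearby.

```bash
sed -i "s/np.array(p\['rotation'\])/R.from_euler('xyz',p['rotation']).as_matrix()/" h.py
python3 - <<'E'
from h import *
for n in("top","side"):
    p=snap(n); save(p,n+"1.png"); print(n)
    for q,z in (("bay_stop",.01),("tray_a_pocket",.017),("feeder",0),("keybox",0),("cover_rib",.082),("start_button_top",.048),("bottle_white",0),("bottle_green",0),("bottle_amber",0),("beaker",0),("dish",0)):
        for r in models.tip_of(p,q)[:2]: print(q,round(r['confidence'],2),np.round(r['xy']),np.round(hit(p,r['xy'],z),3))
E
```

```text
top
bay_stop 0.84 [306. 262.] [0.483 0.05  0.01 ]
bay_stop 0.43 [516. 247.] [ 0.516 -0.483  0.01 ]
tray_a_pocket 0.72 [326. 201.] [ 0.639 -0.001  0.017]
feeder 0.74 [335. 189.] [ 0.676 -0.025  0.   ]
keybox 0.59 [449. 244.] [ 0.528 -0.317  0.   ]
cover_rib 0.95 [467. 253.] [ 0.492 -0.334  0.082]
cover_rib 0.16 [328. 202.] [ 0.62  -0.004  0.082]
bottle_white 0.74 [216. 167.] [0.738 0.29  0.   ]
bottle_green 0.87 [440. 166.] [ 0.736 -0.304  0.   ]
bottle_amber 0.67 [335. 181.] [ 0.698 -0.025  0.   ]
bottle_amber 0.65 [432. 326.] [ 0.321 -0.264  0.   ]
beaker 0.61 [125. 235.] [0.557 0.52  0.   ]
beaker 0.36 [339. 151.] [ 0.781 -0.038  0.   ]
dish 0.97 [432. 326.] [ 0.321 -0.263  0.   ]
dish 0.37 [440. 168.] [ 0.731 -0.303  0.   ]
side
bay_stop 0.86 [282. 246.] [0.48  0.056 0.01 ]
bay_stop 0.47 [417. 345.] [ 0.715 -0.304  0.01 ]
tray_a_pocket 0.87 [351. 253.] [ 0.642 -0.012  0.017]
feeder 0.68 [366. 259.] [ 0.68  -0.021  0.   ]
keybox 0.96 [334. 368.] [ 0.534 -0.321  0.   ]
cover_rib 0.56 [318. 354.] [ 0.496 -0.341  0.082]
start_button_top 0.2 [228. 359.] [ 0.325 -0.294  0.048]
bottle_white 0.94 [360. 184.] [0.742 0.286 0.   ]
bottle_green 0.55 [420. 346.] [ 0.724 -0.302  0.   ]
bottle_amber 0.66 [347. 451.] [ 0.52  -0.499  0.   ]
beaker 0.7 [422. 346.] [ 0.727 -0.301  0.   ]
beaker 0.68 [286. 148.] [0.557 0.521 0.   ]
dish 0.68 [229. 362.] [ 0.322 -0.266  0.   ]
```

View pics/side1.png

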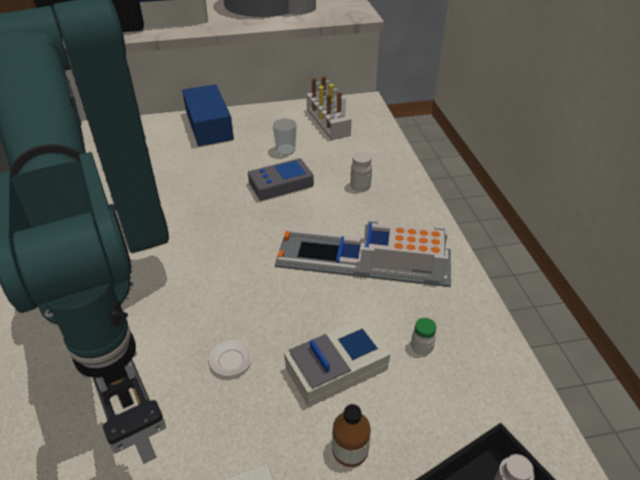

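Request:
step_arm(
  commands=[
    [[46,-30,0,0,0,0,20],[46,-30,0,0,0,0,20],[46,-30,0,0,0,0,20],[46,-30,0,0,0,0,20],[46,-30,0,0,0,0,20],[46,-30,0,0,0,0,20],[46,-30,0,0,0,0,20],[46,-30,0,0,0,0,20],[46,-30,0,0,0,0,20],[46,-30,0,0,0,0,20],[46,-30,0,0,0,0,20],[46,-30,0,0,0,0,20],[0,0,0,0,0,0.18,20],[0,0,0,0,0,0.18,20],[0,0,0,0,0,0.18,20],[0,0,0,0,0,0.18,20],[0,0,0,0,0,0,20]],
  ],
)

```text
time: 3.58
tool_pos: [0.5835, 0.0171, 0.4046]
ee_rot: [3.141, 0.0, -0.357]
wrist_force: [-0.1, 0.2, -0.0]
width: 0.02
finger_force: 0.0
```

```bash
python3 - <<'E'
from h import *
p=snap("wrist"); save(p,"w1.png"); o=robot.get_obs(); print(o['tool_pos'],o['ee_rot'])
for q,z in (("bay_stop",.01),("tray_a_pocket",.017),("feeder",0)):
    for r in models.tip_of(p,q)[:2]: print(q,round(r['confidence'],2),np.round(r['xy']),np.round(hit(p,r['xy'],z),4))
E
```

```text
[0.58355665 0.0171137  0.40460677] [ 3.14154902e+00  6.51280873e-05 -3.56109128e-01]
bay_stop 0.76 [316. 312.] [0.4885 0.053  0.01  ]
tray_a_pocket 0.62 [316. 156.] [ 0.6416 -0.0042  0.017 ]
```

View pics/w1.png

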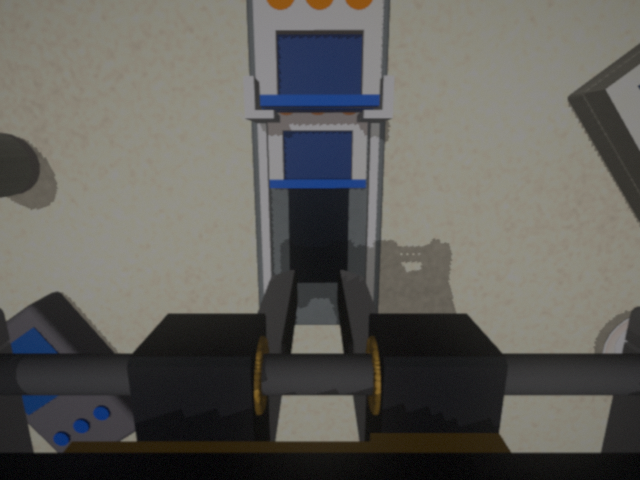

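The wrist view shows the bottom tray's pocket at columns 284–352, rows 130–180. Its lip is at rows 180–188, and the guides run almost vertically, so the yaw is right. The upper trays' lip is at row 100.

```bash
python3 - <<'E'
from h import *
p=snap("wrist"); o=robot.get_obs(); Rt=R.from_euler('xyz',o['ee_rot']).as_matrix()
for n,xy,z in (("lip inner",(318,180),.028),("lip outer",(318,188),.028),("pocket",(316,156),.017),("gate side L",(250,122),.02),("guideL1",(258,150),.022),("guideL2",(259,300),.022),("guideR1",(382,150),.022),("guideR2",(378,300),.022),("lipL",(270,184),.028),("lipR",(366,184),.028)):
    w=hit(p,xy,z); print(n,np.round(w,4),"tool mm",np.round(1e3*Rt.T@(w-o['tool_pos']),1))
E
```

```text
lip inner [0.6202 0.0016 0.028 ] tool mm [ 39.8   1.6 376.7]
lip outer [0.6133 0.0041 0.028 ] tool mm [ 32.4   1.7 376.7]
pocket [ 0.6412 -0.0043  0.017 ] tool mm [ 6.140e+01 -2.000e-01  3.877e+02]
gate side L [0.6911 0.0419 0.02  ] tool mm [ 92.  -61.  384.7]
guideL1 [0.6653 0.0444 0.022 ] tool mm [ 67.  -54.3 382.7]
guideL2 [0.5266 0.101  0.022 ] tool mm [-82.7 -58.7 382.7]
guideR1 [ 0.6249 -0.0638  0.022 ] tool mm [ 67.   61.3 382.7]
guideR2 [ 0.4839 -0.0133  0.022 ] tool mm [-82.7  63.4 382.7]
lipL [0.6325 0.0449 0.028 ] tool mm [ 36.1 -43.3 376.7]
lipR [ 0.6011 -0.0392  0.028 ] tool mm [ 36.1  46.6 376.7]
```

Request:
step_arm(
  commands=[
    [[30,1,0,0,0,0,20],[30,1,0,0,0,0,20],[0,0,40,0,0,0,20],[0,0,50,0,0,0,20],[0,0,40,0,0,0,20],[0,0,20,0,0,0,20],[0,0,15,0,0,0,20],[0,0,10,0,0,0,20],[0,0,6,0,0,0,20],[0,0,3,0,0,0,20],[0,0,0,0,0,0,20]],
  ],
)

```text
time: 5.2
tool_pos: [0.6391, -0.0059, 0.2211]
ee_rot: [-3.141, -0.001, -0.359]
wrist_force: [0.7, 0.3, 0.5]
width: 0.0198
finger_force: 0.0
```

```bash
python3 - <<'E'
from h import *
p=snap("wrist"); save(p,"w2.png"); o=robot.get_obs(); print(o['tool_pos'],o['ee_rot'],o['wrist_force'])
E
```

```text
[ 0.63917601 -0.00587595  0.22127   ] [-3.14142138e+00 -1.01827634e-03 -3.59138337e-01] [0.10473497 0.59534562 0.05186317]
```

View pics/w2.png

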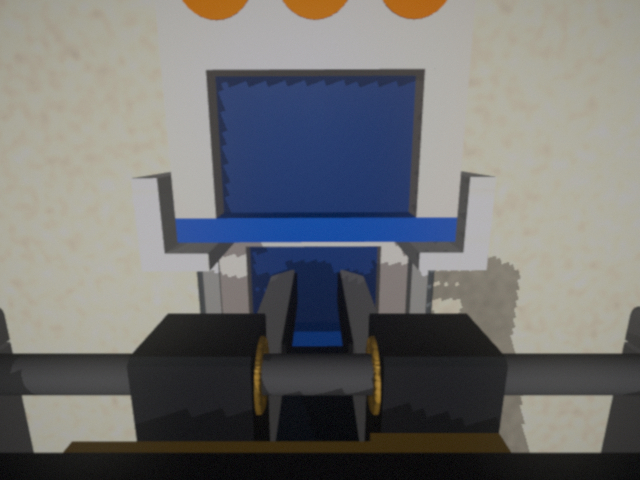

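The fingers stand in the pocket (columns 265–375, rows 250–340), behind the blue lip at (318,338). I'll drag the tray now.

Request:
step_arm(
  commands=[
    [[-4,0,2,0,0,0,20],[-4,0,0,0,0,0,20],[-4,0,0,0,0,0,20],[-6,0,0,0,0,0,20],[-8,0,0,0,0,0,20],[-8,0,0,0,0,0,20],[-8,0,0,0,0,0,20],[-8,0,0,0,0,0,20],[-8,0,0,0,0,0,20],[-8,0,0,0,0,0,20],[-8,0,0,0,0,0,20],[-8,0,0,0,0,0,20],[-8,0,0,0,0,0,20],[-8,0,0,0,0,0,20],[-8,0,0,0,0,0,20],[-8,0,0,0,0,0,20],[-8,0,0,0,0,0,20],[-4,0,0,0,0,0,20]],
  ],
)

```text
time: 7.5
tool_pos: [0.5205, 0.0386, 0.2187]
ee_rot: [3.142, 0.0, -0.359]
wrist_force: [1.7, -0.9, -0.1]
width: 0.0201
finger_force: 0.8
```

Request:
step_arm(
  commands=[
    [[-4,0,0,0,0,0,20],[-4,0,0,0,0,0,20],[-3,0,0,0,0,0,20],[-2,0,0,0,0,0,20]],
  ],
)

```text
time: 8.0
tool_pos: [0.5087, 0.043, 0.2185]
ee_rot: [3.141, 0.0, -0.359]
wrist_force: [0.7, -0.9, 0.4]
width: 0.0199
finger_force: 0.4
```

Request:
step_arm(
  commands=[
    [[-2,0,0,0,0,0,20],[-2,0,0,0,0,0,20]],
  ],
)

```text
time: 8.25
tool_pos: [0.505, 0.0444, 0.2186]
ee_rot: [3.141, 0.0, -0.359]
wrist_force: [1.6, -0.3, -0.1]
width: 0.0198
finger_force: 0.4
```

Request:
step_arm(
  commands=[
    [[-2,0,0,0,0,0,20],[-2,0,0,0,0,0,20]],
  ],
)

```text
time: 8.5
tool_pos: [0.5025, 0.0453, 0.2187]
ee_rot: [-3.141, -0.006, -0.359]
wrist_force: [8.9, -3.2, -5.8]
width: 0.0202
finger_force: 4.7
```

```bash
python3 - <<'E'
from h import *
p=snap("wrist"); o=robot.get_obs(); print(o['tool_pos'],o['wrist_force'])
t=snap("top"); T=cv2.resize(t['color'][90:300,250:390],None,fx=2.8,fy=2.8,interpolation=3)
c=np.zeros((600,800,3),np.uint8); c[:588,:392]=T; c[:306,392:]=cv2.resize(p['color'],(408,306)); cv2.imwrite('pics/m3.png',c[:,:,::-1])
E
```

```text
[0.50249838 0.04531691 0.21879742] [ 6.62393459 -2.65228308 -5.43262051]
```

View pics/m3.png

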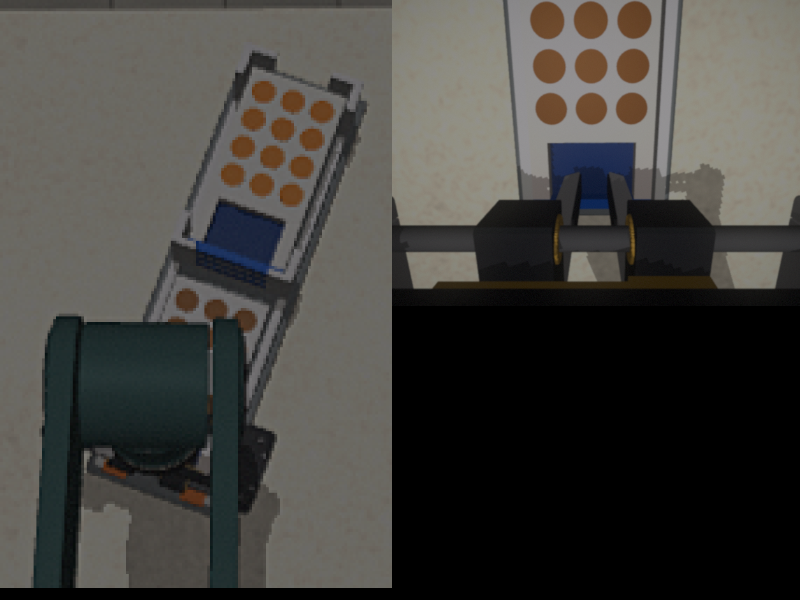

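The tray has met the stops: the force jumped, and the lip is by the orange stops. The stack in the magazine now sits below its posts and is clear of the bottom tray. Next I'll back off, rise and go to the box.

Request:
step_arm(
  commands=[
    [[6,0,0,0,0,0,20],[6,0,0,0,0,0,20],[0,0,-20,0,0,0,10],[0,0,-50,0,0,0,0],[0,0,-60,0,0,0,0],[0,0,-50,0,0,0,0],[10,50,0,0,0,0,0],[10,50,0,0,0,0,0],[10,50,0,0,0,0,0],[10,50,0,0,0,0,0],[10,50,0,0,0,0,0],[10,50,0,0,0,0,0],[10,50,0,0,0,0,0],[10,46,0,0,0,0,0],[0,0,0,0,0,-0.15,0],[0,0,0,0,0,-0.15,0],[0,0,0,0,0,-0.15,0],[0,0,0,0,0,-0.15,0],[0,0,0,0,0,-0.15,0],[0,0,0,0,0,0,0]],
  ],
)

```text
time: 11.1
tool_pos: [0.4483, -0.3573, 0.3984]
ee_rot: [-3.14, 0.0, 0.389]
wrist_force: [0.3, -0.6, -0.6]
width: 0.0008
finger_force: 0.0
```

```bash
cat > k.py <<'E'
from h import *
p=snap("wrist"); o=robot.get_obs(); Rt=R.from_euler('xyz',o['ee_rot']).as_matrix(); print(o['tool_pos'],o['ee_rot'])
for q,z in (("cover_rib",.082),("keybox",0),("start_button_top",.048)):
    for r in models.tip_of(p,q)[:1]:
        w=hit(p,r['xy'],z); print(q,round(r['confidence'],2),np.round(r['xy']),np.round(w,4),np.round(1e3*Rt.T@(w-o['tool_pos'])))
m=models.masks_of(p,"cover")
if m:
    c=max(cv2.findContours(m[0]['mask'].astype(np.uint8),0,2)[0],key=cv2.contourArea); b=cv2.boxPoints(cv2.minAreaRect(c)); print("cover",m[0]['confidence'])
    for q in b: print(q,np.round(1e3*Rt.T@(hit(p,q,.058)-o['tool_pos'])))
h=cv2.cvtColor(p['color'],cv2.COLOR_RGB2HSV)
E
cat k.py > k1.py; cat >> k1.py <<'E'
save(p,"w4.png"); t=snap("top"); save(t,"t4.png")
for q,z in (("bay_stop",.01),("tray_a_pocket",.017)):
    for r in models.tip_of(t,q)[:2]: print(q,round(r['confidence'],2),np.round(r['xy']),np.round(hit(t,r['xy'],z),4))
E
python3 k1.py
```

```text
[ 0.44834606 -0.35727967  0.39841726] [-3.14068880e+00  3.09849102e-04  3.88306067e-01]
cover_rib 0.83 [317. 164.] [ 0.5009 -0.3369  0.082 ] [ 56.   1. 316.]
keybox 0.92 [319. 119.] [ 0.5371 -0.3244  0.    ] [ 95.   4. 398.]
cover 0.83
[246.03578 207.84763] [ 18. -59. 340.]
[255.2881  103.75894] [102. -48. 340.]
[379.63892 114.81235] [ 94.  52. 340.]
[370.3866  218.90103] [  9.  47. 340.]
bay_stop 0.55 [306. 258.] [0.4914 0.05   0.01  ]
tray_a_pocket 0.7 [309. 251.] [0.5085 0.0424 0.017 ]
tray_a_pocket 0.62 [302. 262.] [0.4809 0.0601 0.017 ]
```

View pics/w4.png

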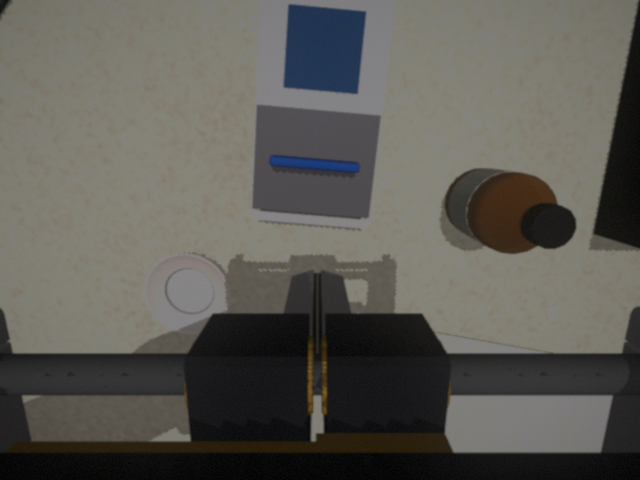

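View pics/t4.png

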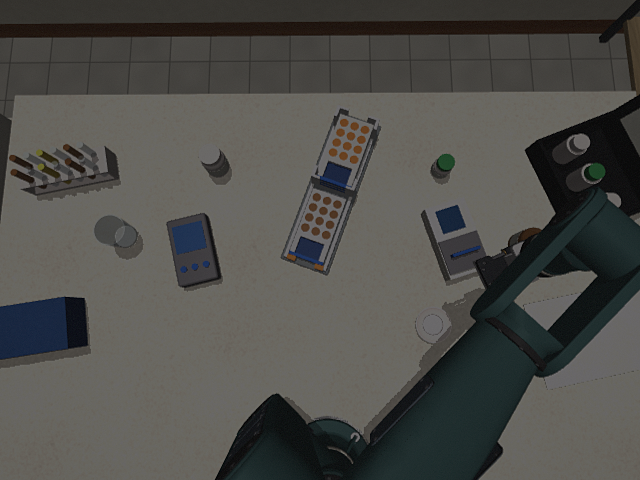

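The box view shows the rib from (270,160) to (358,167), centred at (314,164), so the box is turned 0.08 rad from the tool. The amber bottle is at (500,210), well clear. The top view shows tray_a against the stops and the stack in the magazine.

Request:
step_arm(
  commands=[
    [[0,0,0,0,0,0.08,0],[36,-5,0,0,0,0,0],[0,0,40,0,0,0,0],[0,0,50,0,0,0,0],[0,0,25,0,0,0,0],[0,0,12,0,0,0,0],[0,0,5,0,0,0,0],[0,0,0,0,0,0,0],[5,0,0,0,0,0,0],[5,0,0,0,0,0,0],[8,0,0,0,0,0,0],[8,0,0,0,0,0,0],[8,0,0,0,0,0,0],[8,0,0,0,0,0,0],[8,0,0,0,0,0,0],[8,0,0,0,0,0,0],[8,0,0,0,0,0,0],[8,0,0,0,0,0,0]],
  ],
)

```text
time: 13.75
tool_pos: [0.552, -0.3188, 0.2666]
ee_rot: [3.142, 0.0, 0.311]
wrist_force: [-1.1, -2.1, 1.0]
width: 0.0007
finger_force: 0.9
```

Request:
step_arm(
  commands=[
    [[5,0,0,0,0,0,0],[4,0,0,0,0,0,0],[3,0,0,0,0,0,0],[0,0,0,0,0,0,0]],
  ],
)

```text
time: 14.25
tool_pos: [0.5615, -0.3158, 0.2666]
ee_rot: [-3.141, 0.006, 0.31]
wrist_force: [-7.2, -3.0, 3.9]
width: 0.0002
finger_force: 4.0
```

Request:
step_arm(
  commands=[
    [[-10,0,0,0,0,0,0],[-30,0,0,0,0,0,0],[-31,0,0,0,0,0,0],[0,0,0,0,0,0,0],[0,0,8,0,0,0,0],[0,0,6,0,0,0,0],[0,0,3,0,0,0,0],[0,0,0,0,0,0,0]],
  ],
)

```text
time: 15.25
tool_pos: [0.4956, -0.3366, 0.249]
ee_rot: [-3.141, 0.0, 0.311]
wrist_force: [0.3, -0.1, 0.5]
width: 0.0005
finger_force: 0.0
```

```bash
python3 - <<'E'
from h import *
p=snap("wrist"); save(p,"w5.png"); o=robot.get_obs(); print(o['tool_pos'],o['wrist_force'])
E
```

```text
[ 0.49563196 -0.33670604  0.24937789] [-0.20590483  0.16195802  0.03115457]
```

View pics/w5.png

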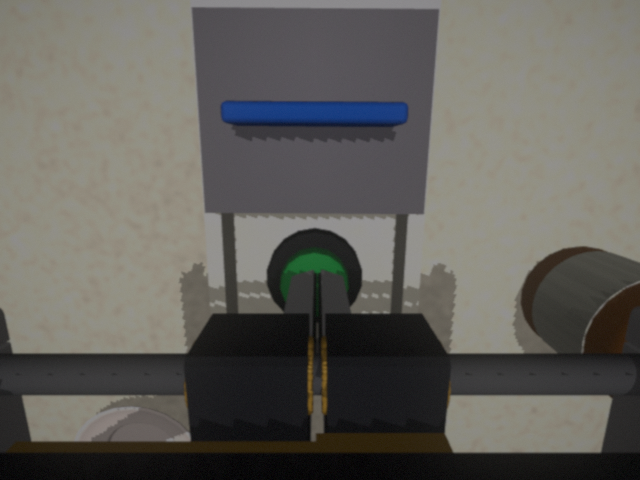

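The cover is open, with its rib at (314,112). The tips stand just above the green button at (315,285) and are centred on it, so I'll press.

Request:
step_arm(
  commands=[
    [[0,0,3,0,0,0,0],[0,0,3,0,0,0,0],[0,0,2,0,0,0,0],[0,0,0,0,0,0,0]],
  ],
)

```text
time: 15.8
tool_pos: [0.4956, -0.337, 0.2424]
ee_rot: [3.14, -0.001, 0.311]
wrist_force: [0.2, 0.6, 3.8]
width: 0.0005
finger_force: 2.1
```

Request:
step_arm(
  commands=[
    [[0,0,2,0,0,0,0],[0,0,1,0,0,0,0],[0,0,0,0,0,0,0]],
  ],
)

```text
time: 16.18
tool_pos: [0.4955, -0.337, 0.2413]
ee_rot: [3.14, -0.001, 0.311]
wrist_force: [-2.0, 3.4, 11.2]
width: 0.0005
finger_force: 5.9
```

Request:
step_arm(
  commands=[
    [[0,0,2,0,0,0,0],[0,0,0,0,0,0,0],[0,0,0,0,0,0,0]],
  ],
)

```text
time: 16.55
tool_pos: [0.4955, -0.3369, 0.2412]
ee_rot: [3.139, -0.002, 0.311]
wrist_force: [-4.1, 3.6, 17.9]
width: 0.0002
finger_force: 9.2
```

Request:
step_arm(
  commands=[
    [[0,0,-12,0,0,0,0],[0,0,-50,0,0,0,0],[50,0,0,0,0,0,0],[54,0,0,0,0,0,0],[0,0,0,0,0,0,0],[0,0,18,0,0,0,0],[0,0,10,0,0,0,0],[0,0,5,0,0,0,0],[0,0,0,0,0,0,0],[-5,0,0,0,0,0,0],[-5,0,0,0,0,0,0],[-8,0,0,0,0,0,0],[-8,0,0,0,0,0,0],[-8,0,0,0,0,0,0],[-8,0,0,0,0,0,0],[-8,0,0,0,0,0,0],[-8,0,0,0,0,0,0],[-8,0,0,0,0,0,0],[-8,0,0,0,0,0,0]],
  ],
)

```text
time: 18.92
tool_pos: [0.5234, -0.3278, 0.2657]
ee_rot: [-3.141, 0.0, 0.311]
wrist_force: [1.6, 0.5, 1.7]
width: 0.0005
finger_force: 0.9
```

Request:
step_arm(
  commands=[
    [[-6,0,0,0,0,0,0],[-5,0,0,0,0,0,0],[-4,0,0,0,0,0,0],[0,0,0,0,0,0,0]],
  ],
)

```text
time: 19.42
tool_pos: [0.5096, -0.3322, 0.2656]
ee_rot: [-3.141, -0.001, 0.311]
wrist_force: [2.0, 1.5, 0.6]
width: 0.0004
finger_force: 1.3
```

Request:
step_arm(
  commands=[
    [[-2,0,0,0,0,0,0],[-2,0,0,0,0,0,0],[0,0,0,0,0,0,0]],
  ],
)

```text
time: 19.8
tool_pos: [0.508, -0.3325, 0.2657]
ee_rot: [3.141, -0.008, 0.312]
wrist_force: [11.1, 3.4, -2.6]
width: 0.0005
finger_force: 5.6
```

Against the shut stop. I'll back off, rise and check.

Request:
step_arm(
  commands=[
    [[6,0,0,0,0,0,0],[4,0,0,0,0,0,0],[0,0,-30,0,0,0,0],[0,0,-60,0,0,0,0],[0,0,-40,0,0,0,0],[-60,0,0,0,0,0,0],[-60,0,0,0,0,0,0],[0,0,0,0,0,0,0],[0,0,0,0,0,0,0]],
  ],
)

```text
time: 20.92
tool_pos: [0.401, -0.3673, 0.3957]
ee_rot: [3.142, -0.0, 0.31]
wrist_force: [0.8, -0.2, 0.6]
width: 0.0005
finger_force: 0.0
```

```bash
python3 - <<'E'
from h import *
o=robot.get_obs(); print(o['tool_pos'],o['wrist_force'])
p=snap("wrist"); s=snap("side"); 
c=np.zeros((600,800,3),np.uint8); c[:300,:400]=cv2.resize(p['color'],(400,300)); c[:,400:]=cv2.resize(s['color'][200:440,250:470],(400,600))[:,:]
cv2.imwrite('pics/m6.png',c[:,:,::-1])
E
```

```text
[ 0.40103718 -0.36732275  0.39571051] [ 0.80915204 -0.1519358   0.59618022]
```

View pics/m6.png

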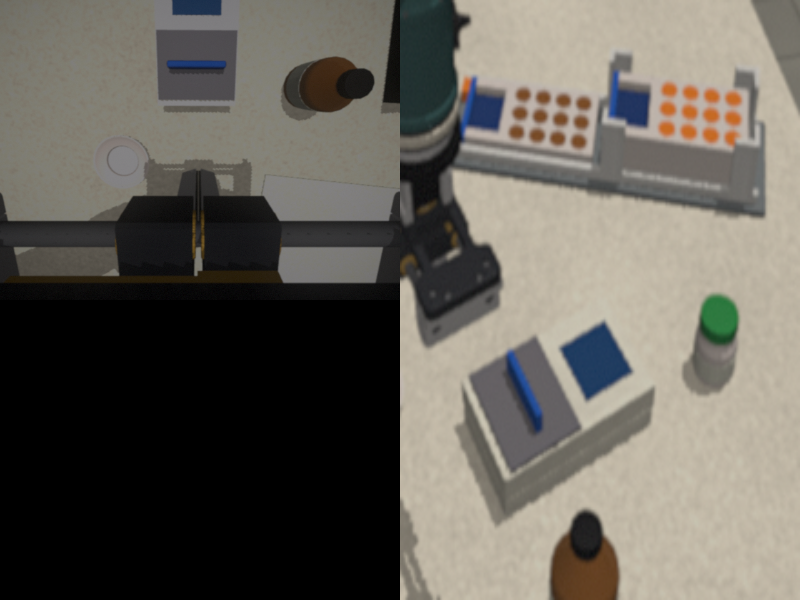

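The cover is shut, with its rib at (525,390). The bottom tray is in the bay with its lip at the stop (468,110), the stack has dropped below the posts, and the arm is clear.

```bash
python3 -c "
from bench import robot; print(robot.close_job())"
```

```text
the job is handed in; nothing more can be done
None
```

I handed the job in after about 21 s of the 56 s. The last pictures and force readings show the bottom tray against the stops, the other three dropped in the magazine, the start button pressed to the bottom, the cover shut again and the arm clear; the hand-in gave no verdict.

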